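# Refit the grease filter in the counter-top extractor

## Task

Pick the washed grease filter off the wooden trivet by its handle and refit it in the small white fume extractor: tilt it, hook its long lip under the ledge, press the sprung bar back, swing the filter down and let the bar slide it forward until its short lip is caught under the front rim and it lies fully home and flat. Go gently and by feel: the bar needs a firm push of about 9 N, but the thin sheet metal bends at 25 N, so do not force it. Do not disturb the other things on the counter, and leave the filter released and at rest.

Things in the scene. Friction and masses are not known exactly. Their poses are not given: they have to be found in the camera images.
- filter: Aluminium grease filter, 0.18-0.33 kg, flat on the trivet, long lip towards the robot. Origin: centre of its body's underside; z up out of the mesh face; x from long lip to short lip. Body 120 (x) x 110 (y) x 12 mm. Both lips continue the underside, 4 mm thick (z 0-4), 100 mm wide: the long one from x -60 to -84, the short one from x 60 to 70. Handle: see handle.
- handle (a point): Middle of the filter's black upright handle slab, at x 0, y 0, z 40 mm of the filter. The slab is 14 mm thick in the filter's x, 60 mm long in y, from z 12 to 54. Grip it across the 14 mm (fingers closing along the filter's x).
- extractor: White fume extractor casing, fixed, 230 (x) x 170 (y) x 61 mm, with a 4 mm stainless bezel on top (z 61-65). Origin on the counter; casing spans x -125 to 105, y +-85. x points from the ledge (robot side) to the front rim, as the filter's x when fitted. Bezel opening nominally x -72 to 65, y +-61: its -x edge is the ledge, its +x edge the front rim.
- seat (a point): Point of the extractor at x 0, y 0, z 50 mm: the height of two level rails (inside, along x, y 40 to 61 mm either side) on which the filter's underside comes to lie, so 11 mm below ledge and rim. The filter's origin ends here, x about 1 mm plus the bezel's shift (see ledge).
- ledge (a point): Nominal middle of the ledge's lower inner edge (extractor x -72, z 61 mm). The bezel with ledge, rim, sprung bar and a flange (which stops the short lip's end at nominal x 71) was fitted by hand: all of it sits firmly, but up to 10 mm either way along the extractor's x from the nominal figures. This shift is not reported by any pose: feel it.
- sprung_bar (a joint): Bar under the ledge, 100 mm wide, z 51-60 mm, springy along the extractor's x. Value: m pressed back to -x; 0 free (face at x -80 mm plus the bezel's shift), 0.011 hard stop. Spring 4 N at 0, 8.5 N at 9 mm, 9.5 N at the stop. The short lip passes the rim only with 9 mm or more pressed; home, it reads 3 mm. The thin sheet metal must not be loaded with more than 25 N.
- trivet: Loose slatted wooden trivet 180 x 180 x 18 mm on which the filter lies at the start; origin at the centre of its underside. It may stay where it is.
- spoons: Set of red plastic measuring spoons, about 120 x 50 x 13 mm, between the work places. Bystander; origin near its middle on the counter.
- jar: Glass jar with steel lid, 68 mm across, 105 mm tall. Bystander; origin at the centre of its base.
- pot_grip: Mitt-shaped pot grip of hard rubber, about 180 x 120 x 28 mm. Bystander; origin near its middle on the counter.
- cooker: Stainless pressure cooker with locking lid, 216 mm across, 165 mm tall, with long handle, on the black hob at the right. Bystander; origin at the centre of its base.
- mug: White mug, 80 mm across, 95 mm tall. Bystander; origin at the centre of its base.
Things that resemble listed ones, but are neither listed nor needed, are in the scene too. Leave any pink look-alike of the filter alone.

How it is judged:
By the outcome, as a careful person would: the job done as asked, in the order asked, and still so for the second after the job is handed in, with the robot touching nothing.
It also fails if it takes over 51 s, if anything falls off the work surface, if the arm or the gripper's body presses on something with over 40 N, if the wrist force passes 120 N, or if a joint passes its speed limit or range.

## Robot

A 6-joint arm with a two-finger parallel gripper is mounted at the origin on the work surface. World frame = base frame: x ahead of the robot, y to its left, z up, the work surface at z = 0. Lengths are in m, angles in degrees, forces in N, time in s.
With the tool pointing down it reaches from about 0.275 to 0.775 m from the base axis. Payload 14.6 kg.
Tool frame: the origin (TCP) lies on the centre line of the jaws, within the pads' length; the fingertips stand 25 mm ahead of it and the grasp point (between the pads) lies 6 mm ahead of it; z points along the fingers, y is the line along which they close (so a half turn about z gives the same grasp; the last joint's range is limited). The gripper opens to 85 mm and grips with 20 to 120 N. Pads are 22 mm wide; open, the fingers measure 114 mm over their backs; the gripper's body (76 mm by 85 mm) begins 54 mm behind the grasp point. The pads swing forward as they close: fully open they stand 13 mm farther back than shut.
Start: joints at [-86.133, 15.075, -2.767, 72.158, 0, 81.102], TCP at [0.116, -0.512, 0.256] pointing down, gripper open.
Joint ranges: [-151.79, 151.79], [-50.71, 97.33], [-67.44, 78.34], [-121.81, 120.89], [-77.56, 73.72], [-180, 180]. Speed limits (degrees/s): [108.29, 108.29, 147.25, 159.86, 180, 180].

## Interface

Orientations are given as [roll, pitch, yaw] about the fixed x, y, z axes, in that order (R = Rz(yaw) Ry(pitch) Rx(roll)).
In Python, from workcell import ctrl gives the robot as it stands. The module is installed in compiled form; this text tells all that it offers.
- The arm moves only by the shell command python3 -m jog 'ROWS'. ROWS is a JSON object of lists of equal length, an entry for each row: "dp": the shift along the tool's x, y, z in m, a list of three; "angular": the turn, a rotation vector about the tool's x, y, z in rad, a list of three; "claw": the finger opening in m, from 0 to 0.0854. A call has 1 to 12 rows; each row shifts and turns the commanded pose from where the row before left it, along the tool's axes as they then stand; what a row does not reach is not made up. A row lasts 1/8 s, in which the tool goes at most 62.5 mm and 10.7 degrees, less where a joint would pass 70% of its speed; a pose out of reach is approached as far as the arm can. A call with a gripper value outside its range is refused whole. The fingers move at their own pace and stop on an object; the grip force is fixed at half the most. Time passes only in rows, so rows that do not move let the fingers close. It gives the time, the measured TCP pose, the force, the opening and the grip force at its end, in the units of the state.
- ctrl.get_obs(): the state, without advancing time (a new reading comes with each control period).
- ctrl.read_camera(name): name is "scene" or "top" or "wrist"; returns a dict with "img" (400x640x3 uint8, red, green, blue), "depth" (400x640 float32, m along the optical axis (not along the pixel's ray), 0 where there is no reading), "fx", "fy", "cx", "cy" (pixels), "rvec" (rotation vector, rad) and "tvec" (3), from world to camera coordinates, as OpenCV has them. Camera axes: x right, y down, z forward; pixel columns grow to the right and rows downward; lengths in m; the calibration is good to about 2 mm. The wrist camera is an equidistant fisheye: a pixel r from the principal point sees the ray r / f radians off the axis. A picture is of the moment at which its call begins.
- ctrl.close_job(): hands the job in; it is judged then, once.
The state is a dict: "clock": time; "q": joint angles; "joint_velocities": joint speeds; "effort": joint torques, N m; "ee_pos": TCP position; "orientation": TCP orientation; "force": force on the tool from outside, world axes, zero at the start; "ft_torque": the same for the moment, N m; "gripper_width": finger opening in m; "grasp_force": force on a finger pad.
Only numpy, scipy, OpenCV 4.12 (cv2) and the standard library are available. Lean on these libraries where they do the work, as an engineer would, in place of code of your own. Each camera call takes 0.05 s, during which the arm holds its last target. There are 200 camera calls.

## Working session

There is one attempt and no reset: what is moved stays moved. The work goes in short steps, Python scripts to look and compute and a shell command to move; the robot and the scene stay as the last step left them, time stands still between calls to the robot, and variables do not carry over. Pictures are saved under pics/ and viewed, at most 10 in all, crops included, and the job is handed in when it is done.

```bash
mkdir -p pics; python3 - <<'E'
from workcell import ctrl
import cv2,numpy as np
o=ctrl.get_obs();print(o)
for n in("scene","top"):
    c=ctrl.read_camera(n);cv2.imwrite(f"pics/{n}0.png",c["img"][:,:,::-1])
    np.savez(n+"0.npz",**c)
    R=cv2.Rodrigues(np.array(c["rvec"]))[0];print(n,-R.T@np.array(c["tvec"]).ravel(),R[2],c["fx"])
E
```

```text
{'clock': 0.0, 'q': array([-8.61302008e+01,  1.50994199e+01, -2.80287951e+00,  7.21574353e+01,
       -1.54161942e-03,  8.11026165e+01]), 'joint_velocities': array([-0.07530011,  0.00810405, -0.0182848 , -0.00292837, -0.03032852,
       -0.03472405]), 'effort': array([-1.07716558e-03, -6.37615228e+01,  3.84580600e+01,  1.33943476e-02,
       -1.93314299e-04, -1.98137336e-06]), 'ee_pos': array([ 0.11599748, -0.51178426,  0.25582544]), 'orientation': array([-1.79940746e+02, -7.71581549e-03,  1.27671794e+01]), 'force': array([-0.35126104,  0.31772902, -0.43376869]), 'ft_torque': array([-0.03086467, -0.02562833, -0.0539362 ]), 'grasp_force': 0.0, 'gripper_width': 0.08525121987098495}
scene [1.22368614 0.64088644 0.83797934] [-0.5771029  -0.53964171 -0.61297558] 361.0847873987237
top [ 0.17405672 -0.0193192   1.76793193] [ 0.20735197 -0.00111194 -0.97826577] 500.2142268731048
```

View pics/top0.png

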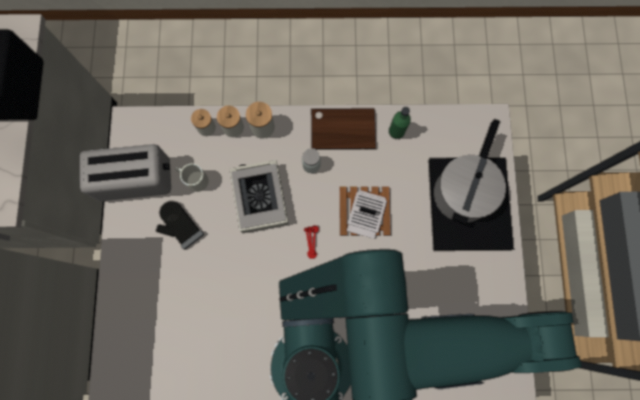

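View pics/scene0.png

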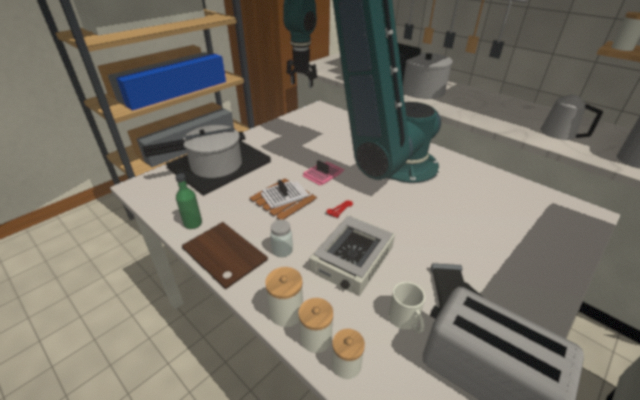

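Top view: the filter is at about (368,214) with its dark handle at (368,211), on the trivet. The extractor is at (260,195), the spoons at (312,240), and the jar at (311,160). The scene view shows a pink look-alike at (322,172), nearer the robot.

```bash
cat > h.py <<'E'
import numpy as np,cv2
def cam(c):
    R=cv2.Rodrigues(np.array(c["rvec"],float))[0];t=np.array(c["tvec"],float).ravel();return R,t
def rays(c,uv,fish=False):
    uv=np.atleast_2d(np.asarray(uv,float));R,t=cam(c)
    a=(uv-[float(c["cx"]),float(c["cy"])])/[float(c["fx"]),float(c["fy"])]
    if fish:
        r=np.linalg.norm(a,axis=1,keepdims=True)+1e-9;a=a/r*np.tan(r)
    d=np.c_[a,np.ones(len(a))]
    return -R.T@t,d@R      # d has unit z: depth multiplies directly
def onplane(c,uv,z,fish=False):
    o,d=rays(c,uv,fish);return o+d*((z-o[2])/d[:,2])[:,None]
def cloud(c,fish=False):
    D=np.asarray(c["depth"]);h,w=D.shape
    uv=np.stack(np.meshgrid(np.arange(w),np.arange(h)),-1).reshape(-1,2)
    o,d=rays(c,uv,fish);P=o+d*D.reshape(-1,1);P[D.ravel()==0]=np.nan
    return P.reshape(h,w,3)
def rect(P):
    (c,s,a)=cv2.minAreaRect(np.ascontiguousarray(P[:,:2]*1000,dtype=np.float32));return np.round(c,1),np.round(s,1),round(a,2)
E
python3 - <<'E'
from h import *
c=dict(np.load("top0.npz"));P=cloud(c);im=c["img"].astype(int);Z=P[...,2]
def box(u0,u1,v0,v1):
    m=np.zeros(Z.shape,bool);m[v0:v1,u0:u1]=1;return m
m=box(225,295,155,235)&(Z>.055)&(Z<.075);print("extr top",m.sum(),np.nanmedian(Z[m]),rect(P[m]))
m=box(225,295,155,235)&(Z>.03)&(Z<.075);print("extr",rect(P[m]))
b=box(335,400,180,245)
sat=im.max(2)-im.min(2)
m=b&(sat<30)&(im.min(2)>110)&(Z>.022);print("filter white",m.sum(),np.nanmedian(Z[m]),rect(P[m]))
m=b&(Z>.05);print("handle",m.sum(),np.nanmedian(Z[m]),rect(P[m]))
print("handle mean",np.nanmean(P[m],0))
m=b&(sat>=40);print("trivet",rect(P[m]))
m=box(295,330,220,265)&(im[...,0]>im[...,1]+60);print("spoons",rect(P[m]))
print("table",np.nanmedian(Z[box(300,330,180,215)]))
E
```

```text
extr top 1736 0.06325383049856548 (array([585.4, 186.2]), array([233. , 169.9]), 10.61)
extr (array([591. , 186.7]), array([244.2, 171. ]), 10.62)
filter white 966 0.028869191771039526 (array([ 520.5, -195.6]), array([109.4, 154.8]), 72.07)
handle 88 0.06986504540767313 (array([ 526.8, -197.4]), array([59.5, 15.7]), 76.16)
handle mean [ 0.52592122 -0.1964818   0.0685561 ]
trivet (array([ 536.3, -192.5]), array([177.1, 178.9]), 89.11)
spoons (array([424.1,  -5.4]), array([114.1,  46.4]), 4.61)
table -0.0007972272068698105
```

```bash
python3 -m jog '{"dp":[[0.047,-0.0216,-0.004],[0.047,-0.0216,-0.004],[0.047,-0.0216,-0.004],[0.047,-0.0216,-0.004],[0.047,-0.0216,-0.004],[0.047,-0.0216,-0.004],[0.047,-0.0216,-0.004],[0.047,-0.0216,-0.004],[0.047,-0.0216,-0.004],[0.047,-0.0216,-0.004],[0,0,0],[0,0,0]],"angular":[[0,0,0],[0,0,0],[0,0,0],[0,0,0],[0,0,0],[0,0,-0.17],[0,0,-0.172],[0,0,-0.172],[0,0,-0.172],[0,0,-0.172],[0,0,-0.172],[0,0,0]],"claw":[0.085,0.085,0.085,0.085,0.085,0.085,0.085,0.085,0.085,0.085,0.085,0.085]}'
python3 - <<'E'
from workcell import ctrl
from h import *
o=ctrl.get_obs();print(o["ee_pos"],o["orientation"],o["clock"])
for n in("wrist","top"):
    c=ctrl.read_camera(n);cv2.imwrite(f"pics/{n}1.png",c["img"][:,:,::-1]);np.savez(n+"1.npz",**c)
    if n=="wrist":print(rays(c,[320,200],True),c["fx"],c["cx"],c["cy"])
E
```

```text
clock: 1.6
ee_pos: [0.4579, -0.1436, 0.2961]
orientation: [-180.0, 0.0, 71.8]
force: [1.4, 0.2, -0.2]
gripper_width: 0.085
grasp_force: 0.0
[ 0.45785946 -0.14362422  0.29613868] [-1.79982374e+02  4.64914321e-04  7.17783158e+01] 1.6
(array([ 0.4808001 , -0.07196233,  0.41413503]), array([[-0.10819122, -0.28028213, -0.95392512]])) 309.70691628693146 324.4103090853719 198.20157834125163
```

View pics/wrist1.png

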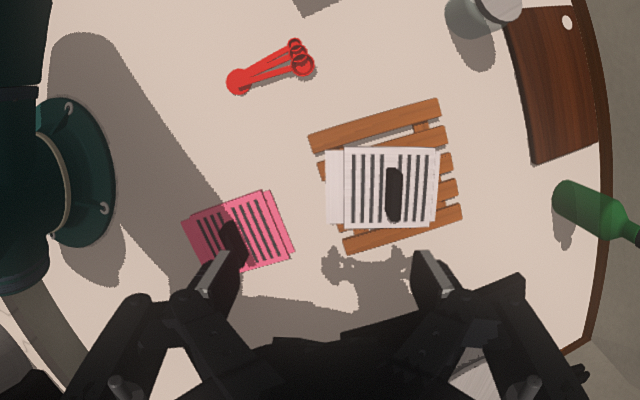

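The wrist view shows the filter at about (385,188) with its handle at (393,195) and its long lip to the left at x≈333. The pink look-alike is at (238,235), and the spoons are at (270,65).

```bash
python3 - <<'E'
from h import *
c=dict(np.load("wrist1.npz"));P=cloud(c,True);im=c["img"].astype(int);Z=P[...,2]
b=np.zeros(Z.shape,bool);b[135:245,320:450]=1
sat=im.max(2)-im.min(2)
print("table z",np.nanmedian(Z[100:130,200:240]))
m=b&(Z>.05);print("handle",m.sum(),np.nanmedian(Z[m]),np.nanmax(Z[m]),rect(P[m]),np.nanmean(P[m],0))
m=b&(Z>.027)&(Z<.036)&(sat<40);print("body",m.sum(),np.nanmedian(Z[m]),rect(P[m]))
m=b&(Z>.019)&(Z<.05)&(sat<40);print("body+lips",m.sum(),rect(P[m]))
# handle top rays on plane z=.018+.054
mm=(b&(im.max(2)<60)).astype(np.uint8);n,l,s,ct=cv2.connectedComponentsWithStats(mm);k=1+s[1:,4].argmax()
uv=np.argwhere(l==k)[:,::-1];print("dark on z=.072",rect(onplane(c,uv,.072,True)),s[k])
# refine extractor opening from top views
for n in("top0","top1"):
    c=dict(np.load(n+".npz"));P=cloud(c);Z=P[...,2];im=c["img"].astype(int)
    O=np.array([.5952,.188]);a=np.radians(10.6);ex=np.array([np.cos(a),np.sin(a)]);ey=np.array([-ex[1],ex[0]])
    v,u=np.mgrid[155:240,222:298];uv=np.c_[u.ravel(),v.ravel()]
    L=onplane(c,uv,.063)[:,:2]-O;x=L@ex;y=L@ey
    g=im[v,u].mean(2).ravel();zz=Z[v,u].ravel()
    for y0 in(0,):
        s=abs(y)<35
        h=[(int(k),round(g[s&(abs(x-k/1000)<.002)].mean()),round(1000*np.nanmean(zz[s&(abs(x-k/1000)<.002)]))) for k in range(-130,116,4)]
        print(n,h)
E
```

```text
table z 0.0005444465934187348
handle 728 0.07165977989417258 0.07508628977712983 (array([ 528. , -197.7]), array([59.9, 14.7]), 72.69) [ 0.52690232 -0.1952987   0.06891134]
body 6277 0.030645215007517046 (array([ 528.2, -197.9]), array([110.8, 121.4]), 72.76)
body+lips 8116 (array([ 518.2, -206.8]), array([133.4, 154.3]), 72.37)
dark on z=.072 (array([ 525.4, -193.1]), array([63.9, 18.8]), 73.03) [385 168  17  53 755]
top0 [(-130, 110, 22), (-126, 132, 35), (-122, 146, 38), (-118, 142, 39), (-114, 139, 40), (-110, 139, 41), (-106, 138, 40), (-102, 138, 42), (-98, 138, 40), (-94, 139, 40), (-90, 139, 40), (-86, 138, 39), (-82, 137, 42), (-78, 132, 40), (-74, 115, 29), (-70, 99, 21), (-66, 95, 22), (-62, 95, 20), (-58, 99, 23), (-54, 103, 25), (-50, 102, 25), (-46, 101, 24), (-42, 101, 24), (-38, 101, 26), (-34, 98, 25), (-30, 99, 27), (-26, 100, 26), (-22, 101, 26), (-18, 99, 26), (-14, 99, 29), (-10, 99, 26), (-6, 101, 27), (-2, 99, 26), (2, 99, 27), (6, 101, 26), (10, 102, 25), (14, 102, 24), (18, 99, 24), (22, 99, 24), (26, 98, 22), (30, 94, 21), (34, 94, 21), (38, 91, 21), (42, 92
[... 545 characters left out ...]
 (-66, 100, 21), (-62, 101, 20), (-58, 105, 21), (-54, 109, 25), (-50, 109, 25), (-46, 107, 24), (-42, 107, 25), (-38, 107, 25), (-34, 104, 25), (-30, 105, 26), (-26, 106, 27), (-22, 107, 25), (-18, 105, 26), (-14, 105, 28), (-10, 105, 26), (-6, 107, 26), (-2, 105, 25), (2, 105, 27), (6, 107, 26), (10, 108, 26), (14, 108, 24), (18, 105, 24), (22, 105, 24), (26, 104, 22), (30, 100, 21), (34, 99, 22), (38, 97, 21), (42, 98, 20), (46, 94, 22), (50, 97, 21), (54, 98, 22), (58, 110, 20), (62, 129, 33), (66, 141, 38), (70, 144, 40), (74, 145, 40), (78, 147, 40), (82, 148, 41), (86, 151, 39), (90, 150, 36), (94, 159, 36), (98, 170, 38), (102, 172, 36), (106, 171, 5), (110, 173, -1), (114, 176, -1)]
```

```bash
python3 -m jog '{"dp":[[-0.0099,0.0278,0.02],[-0.0099,0.0278,0.02],[-0.0098,0.0279,0.02],[0,0,0.045],[0,0,0.045],[0,0,0.045],[0,0,0.02],[0,0,0.012],[0,0,0.007],[0,0,0]],"angular":[[0,0,-0.016],[0,0,0],[0,0,0],[0,0,0],[0,0,0],[0,0,0],[0,0,0],[0,0,0],[0,0,0],[0,0,0]],"claw":[0.085,0.085,0.085,0.085,0.085,0.085,0.085,0.06,0.05,0.04]}'
```

```text
clock: 2.95
ee_pos: [0.5285, -0.1978, 0.0625]
orientation: [180.0, 0.0, 72.6]
force: [-0.3, -0.7, 0.8]
gripper_width: 0.0402
grasp_force: 0.0
```

```bash
python3 -m jog '{"dp":[[0,0,0],[0,0,0],[0,0,0],[0,0,0],[0,0,0]],"angular":[[0,0,0],[0,0,0],[0,0,0],[0,0,0],[0,0,0]],"claw":[0.02,0,0,0,0]}'
```

```text
clock: 3.58
ee_pos: [0.5289, -0.1977, 0.0631]
orientation: [179.9, 0.0, 72.7]
force: [-1.1, 0.5, 5.9]
gripper_width: 0.013
grasp_force: 59.3
```

```bash
python3 -m jog '{"dp":[[0,0,-0.01],[0,0,-0.03],[0,0,-0.045],[0,0,-0.055],[0,0,-0.05],[0.05,-0.007,-0.02],[0.05,-0.007,0],[0.05,-0.007,0],[0.05,-0.007,0],[0.05,-0.007,0],[0,0,0],[0,0,0]],"angular":[[0,0,0],[0,0,0],[0,0,0],[0,0,0],[0,0,0],[0,0,0],[0,0,0],[0,0,0],[0,0,0],[0,0,-0.162],[0,0,-0.162],[0,0,-0.162]],"claw":[0,0,0,0,0,0,0,0,0,0,0,0]}'; python3 -m jog '{"dp":[[0,0,0],[0,0,0]],"angular":[[0,0,0],[0,0,0]],"claw":[0,0]}'
python3 - <<'E'
from workcell import ctrl
from h import *
o=ctrl.get_obs();print(o["ee_pos"],o["orientation"],o["force"],o["clock"])
c=ctrl.read_camera("wrist");cv2.imwrite("pics/wrist2.png",c["img"][:,:,::-1]);np.savez("wrist2.npz",**c)
E
```

```text
clock: 5.08
ee_pos: [0.5691, 0.0524, 0.2728]
orientation: [-180.0, 0.0, 100.9]
force: [0.2, -0.1, -3.2]
gripper_width: 0.0131
grasp_force: 59.0
clock: 5.32
ee_pos: [0.5693, 0.0515, 0.2726]
orientation: [180.0, 0.0, 100.3]
force: [1.2, -0.2, -4.2]
gripper_width: 0.0132
grasp_force: 58.9
[0.56929033 0.05147988 0.27255212] [1.79993657e+02 2.18301027e-03 1.00323927e+02] [ 1.16548719 -0.16132886 -4.19340338] 5.325
```

View pics/wrist2.png

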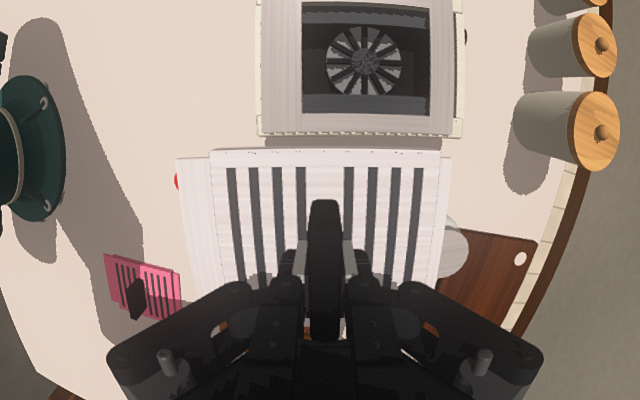

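The filter is held level, with its handle at (325,265). The extractor opening spans u≈302–430 and the casing spans u≈257–465. Now I measure both.

```bash
python3 - <<'E'
from h import *
c=dict(np.load("wrist2.npz"));P=cloud(c,True);im=c["img"].astype(int);Z=P[...,2]
b=np.zeros(Z.shape,bool);b[0:145,235:480]=1
m=b&(Z>.056)&(Z<.072);T=P[m];print("top pts",m.sum(),np.median(T[:,2]),rect(T))
# yaw: near edge (y=-85) of casing and opening edges by column/row scans
O0=np.array([.5952,.188]);a=np.radians(10.6)
g=cv2.cvtColor(c["img"],cv2.COLOR_RGB2GRAY).astype(float)
def edge_pts(rows,u0,u1,sign):
    out=[]
    for v in rows:
        d=np.gradient(g[v,u0:u1])*sign;out.append((u0+d.argmax(),v))
    return np.array(out)
rows=range(12,100,4)
def line(n,uv,z):
    W=onplane(c,uv,z,True)[:,:2]*1000
    vx,vy,x0,y0=cv2.fitLine(W.astype(np.float32),cv2.DIST_HUBER,0,.01,.01).ravel()
    if vy<0:vx,vy=-vx,-vy
    r=abs((W-[x0,y0])@[vy,-vx]);print(n,"dir",round(np.degrees(np.arctan2(-vx,vy)),2),"pt",x0.round(1),y0.round(1),"res",np.median(r).round(2))
line("ledge edge",edge_pts(rows,285,318,-1),.065);line("ledge edge z61",edge_pts(rows,285,318,-1),.061)
line("rim edge",edge_pts(rows,415,445,1),.065)
line("casing L",edge_pts(rows,248,268,-1),.061);line("casing L+",edge_pts(rows,248,268,1),.061)
line("casing R",edge_pts(rows,455,475,-1),.061);line("casing R+",edge_pts(rows,455,475,1),.061)
for v in(30,60,90):print(v,[int(t) for t in g[v,250:312:1]],'|',[int(t) for t in g[v,424:474]])
# casing extents along x in depth
ex=np.array([np.cos(a),np.sin(a)]);ey=np.array([-ex[1],ex[0]])
L=(T[:,:2]-O0)*1000;x=L@ex;y=L@ey;print("x ext",np.percentile(x,[.3,99.7]),"y min",np.percentile(y,.3))
s=abs(y)<45;xs=np.sort(x[s]);k=np.diff(xs).argmax();print("gap",xs[k],xs[k+1])
# filter in hand
f=np.zeros(Z.shape,bool);f[145:250,170:460]=1
m=f&(Z>.22)&(Z<.30)&(im.min(2)>100);Q=P[m];print("filter z",np.median(Q[:,2]),np.percentile(Q[:,2],[2,98]))
A=np.c_[Q[:,:2]-Q[:,:2].mean(0),np.ones(len(Q))];print("plane",np.linalg.lstsq(A,Q[:,2],rcond=None)[0])
L=(Q[:,:2]-[.5693,.0515])@np.c_[ex,ey]*1000;print("filter x ext about tcp",np.percentile(L[:,0],[.5,99.5]),"y max",np.percentile(L[:,1],99.5))
E
```

```text
top pts 14507 0.06505874554869967 (array([586.6, 182.3]), array([231.4, 164. ]), 10.69)
ledge edge dir 10.4 pt 521.1 176.7 res 0.04
ledge edge z61 dir 10.4 pt 520.7 177.3 res 0.04
rim edge dir 10.69 pt 654.1 210.3 res 0.1
casing L dir 10.38 pt 477.7 169.7 res 0.12
casing L+ dir 10.11 pt 469.5 179.2 res 0.19
casing R dir 10.54 pt 697.9 211.2 res 0.44
casing R+ dir 10.78 pt 689.3 201.3 res 0.25
30 [216, 217, 216, 215, 218, 230, 230, 230, 232, 232, 219, 197, 193, 193, 192, 194, 194, 197, 198, 194, 191, 192, 193, 195, 193, 195, 197, 197, 198, 199, 194, 194, 197, 198, 200, 201, 200, 195, 194, 197, 200, 201, 198, 200, 201, 196, 199, 204, 205, 204, 191, 142, 52, 46, 51, 51, 50, 49, 50, 51, 51, 52] | [44, 45, 44, 44, 42, 77, 158, 190, 181, 178, 177, 180, 179, 180, 181, 184, 181, 182, 179, 178, 179, 182, 182, 179, 175, 180, 184, 182, 182, 153, 97, 82, 150, 229, 227, 225, 226, 225, 227, 228, 132, 74, 169, 219, 218, 217, 215, 217, 214, 215]
60 [218, 217, 216, 215, 218, 230, 230, 231, 231, 232, 215, 194, 189, 187, 189, 191, 190, 191, 190, 189, 187, 187, 188, 189, 188, 189, 193, 193, 192, 191, 18
[... 514 characters left out ...]
7, 183, 185, 187, 190, 187, 185, 186, 189, 189, 188, 189, 187, 186, 183, 181, 187, 189, 189, 187, 189, 187, 181, 183, 183, 187, 185, 185, 136, 79, 51, 54, 55, 54, 56, 57, 50, 54, 55] | [45, 43, 45, 43, 43, 62, 131, 171, 178, 175, 175, 177, 176, 177, 180, 180, 179, 177, 178, 183, 180, 183, 181, 180, 174, 176, 183, 182, 183, 174, 123, 86, 136, 207, 228, 226, 224, 225, 224, 224, 224, 217, 215, 215, 216, 215, 216, 214, 214, 216]
x ext [-124.22757067  104.90593447] y min -85.1169600785263
gap -74.24133944519649 61.234651915990426
filter z 0.23966497184075808 [0.23112766 0.24133408]
plane [0.01973508 0.01679135 0.23831925]
filter x ext about tcp [-83.63884397  68.8878039 ] y max 54.952320165748425
```

```bash
python3 -m jog '{"dp":[[0.02,0.009,0],[0.043,0.02,0],[0.043,0.02,0],[0.0234,0.0103,0],[0,0,0],[0,0,0],[0,0,0],[0,0,0]],"angular":[[0,0,-0.0035],[0,0,0],[0,0,0],[0,0,0],[-0.06,0,0],[-0.089,0,0],[-0.06,0,0],[0,0,0]],"claw":[0,0,0,0,0,0,0,0]}'
cat > st.py <<'E'
from workcell import ctrl
from h import *
from scipy.spatial.transform import Rotation as Ro
O=np.array([.5954,.188,0]);a=np.radians(10.5)
E=np.array([[np.cos(a),np.sin(a),0],[-np.sin(a),np.cos(a),0],[0,0,1]])
def state(t=(0,45)):
    o=ctrl.get_obs();R=Ro.from_euler("xyz",o["orientation"],degrees=True).as_matrix()
    f=E@R; X=f[:,1];Y=f[:,0];Zf=-f[:,2]; p=E@(o["ee_pos"]-O)*1000
    org=p-t[0]*X-t[1]*Zf
    print("tcp",p.round(1),"tilt",np.degrees(np.arcsin(X[2])).round(2),"roll",np.degrees(np.arcsin(Y[2])).round(2),"yaw",np.degrees(np.arctan2(X[1],X[0])).round(2))
    print("org",org.round(1),"longtip",(org-84*X).round(1),"shorttip",(org+70*X).round(1),"F",(E@o["force"]).round(1),"T",(E@o["ft_torque"]).round(2),"t",o["clock"],"w",o["gripper_width"].round(4))
if __name__=="__main__":state()
E
python3 st.py
```

```text
clock: 6.38
ee_pos: [0.6027, 0.1895, 0.2728]
orientation: [168.0, -0.0, 100.6]
force: [-0.5, 0.8, -3.1]
gripper_width: 0.0133
grasp_force: 59.8
tcp [7.400e+00 1.000e-01 2.728e+02] tilt 11.97 roll 0.02 yaw 0.14Traceback (most recent call last):
  File "st.py", line 12, in <module>
    if __name__=="__main__":state()
                            ~~~~~^^
  File "st.py", line 11, in state
    print("org",org.round(1),"longtip",(org-84*X).round(1),"shorttip",(org+70*X).round(1),"F",(E@o["force"]).round(1),"T",(E@o["ft_torque"]).round(2),"t",o["clock"],"w",o["gripper_width"].round(4))
                                                                                                                                                                         ^^^^^^^^^^^^^^^^^^^^^^^^
AttributeError: 'float' object has no attribute 'round'
```

```bash
sed -i 's/o\["gripper_width"\].round(4)/round(o["gripper_width"],4)/' st.py; python3 -m jog '{"dp":[[0,-0.0042,0.0196],[0,-0.0083,0.0391],[0,-0.0083,0.0391],[0,-0.0062,0.0293],[0,-0.0023,0.0108],[0,0,0],[0,0,0]],"angular":[[0,0,0],[0,0,0],[0,0,0],[0,0,0],[0,0,0],[0,0,0],[0,0,0]],"claw":[0,0,0,0,0,0,0]}'; python3 st.py
python3 - <<'E'
from workcell import ctrl
import cv2,numpy as np
c=ctrl.read_camera("wrist");cv2.imwrite("pics/wrist3.png",c["img"][:,:,::-1]);np.savez("wrist3.npz",**c)
E
```

```text
clock: 7.25
ee_pos: [0.6044, 0.1899, 0.1326]
orientation: [167.9, -0.0, 100.7]
force: [0.2, -0.1, -2.5]
gripper_width: 0.0134
grasp_force: 59.6
tcp [  9.2   0.2 132.6] tilt 12.07 roll 0.0 yaw 0.23
org [18.6  0.2 88.6] longtip [-63.5  -0.1  71.1] shorttip [ 87.1   0.5 103.3] F [ 0.2 -0.1 -2.5] T [0.02 0.31 0.  ] t 7.25 w 0.0134
```

View pics/wrist3.png

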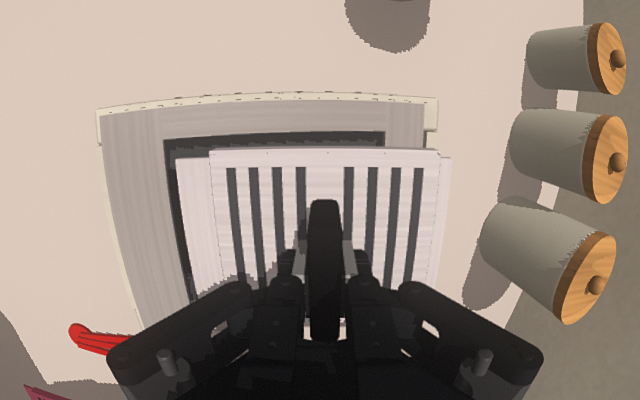

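The lip end (u≈177) is inside the opening, clear of the ledge edge (u≈165–188), and the y margins are fine. I'll lower it now.

```bash
python3 -m jog '{"dp":[[0,-0.0015,0.007],[0,-0.0015,0.007],[0,-0.0008,0.0037],[0,0,0],[0,0,0]],"angular":[[0,0,0],[0,0,0],[0,0,0],[0,0,0],[0,0,0]],"claw":[0,0,0,0,0]}'; python3 st.py
```

```text
clock: 7.92
ee_pos: [0.6036, 0.1898, 0.1133]
orientation: [168.0, 0.0, 100.7]
force: [0.0, -0.3, -2.7]
gripper_width: 0.0133
grasp_force: 59.8
tcp [  8.4   0.2 113.3] tilt 11.98 roll -0.0 yaw 0.25
org [17.7  0.3 69.3] longtip [-64.4  -0.1  51.9] shorttip [86.2  0.6 83.8] F [-0.1 -0.3 -2.7] T [ 0.02  0.28 -0.06] t 7.925 w 0.0133
```

```bash
python3 -m jog '{"dp":[[0,-0.004,0.0004],[0,-0.005,0.0004],[0,-0.004,0.0004],[0,0,0],[0,0,0]],"angular":[[0.0174,0,0],[0.0175,0,0],[0.0175,0,0],[0,0,0],[0,0,0]],"claw":[0,0,0,0,0]}'; python3 st.py
```

```text
clock: 8.55
ee_pos: [0.5913, 0.1874, 0.1095]
orientation: [171.0, 0.0, 100.7]
force: [0.0, 0.4, -3.1]
gripper_width: 0.013
grasp_force: 59.7
tcp [ -4.1   0.2 109.5] tilt 8.98 roll -0.0 yaw 0.24
org [ 2.9  0.2 65.1] longtip [-80.1  -0.2  52. ] shorttip [72.   0.5 76. ] F [ 0.1  0.4 -3.1] T [-0.01  0.24  0.02] t 8.55 w 0.013
```

```bash
for i in 1 2 3; do python3 -m jog '{"dp":[[0,-0.00099,-0.00016],[0,-0.00099,-0.00016],[0,0,0]],"angular":[[0,0,0],[0,0,0],[0,0,0]],"claw":[0,0,0]}' >/dev/null; python3 st.py; done
```

```text
tcp [-5.900e+00  1.000e-01  1.098e+02] tilt 9.03 roll -0.0 yaw 0.24
org [ 1.2  0.1 65.4] longtip [-81.8  -0.2  52.2] shorttip [70.3  0.4 76.4] F [ 3.  -0.9 -2.5] T [-0.1  -0.53 -0.11] t 8.925 w 0.0133
tcp [-8.000e+00  1.000e-01  1.098e+02] tilt 9.01 roll -0.01 yaw 0.24
org [-0.9  0.1 65.3] longtip [-83.9  -0.2  52.2] shorttip [68.2  0.4 76.3] F [ 4.3 -1.5 -2.2] T [-0.15 -0.93 -0.15] t 9.3 w 0.013
tcp [-9.800e+00  1.000e-01  1.098e+02] tilt 9.03 roll -0.0 yaw 0.24
org [-2.8  0.1 65.4] longtip [-85.7  -0.2  52.2] shorttip [66.4  0.4 76.4] F [ 5.8 -1.2 -3.4] T [-0.15 -1.16 -0.09] t 9.675 w 0.0134
```

```bash
for i in 1 2; do python3 -m jog '{"dp":[[0,-0.00099,-0.00016],[0,-0.00099,-0.00016],[0,0,0]],"angular":[[0,0,0],[0,0,0],[0,0,0]],"claw":[0,0,0]}' >/dev/null; python3 st.py; done; for i in 1 2; do python3 -m jog '{"dp":[[0,-0.00099,-0.00016],[0,0,0]],"angular":[[0,0,0],[0,0,0]],"claw":[0,0]}' >/dev/null; python3 st.py; done
```

```text
tcp [-1.160e+01  1.000e-01  1.099e+02] tilt 9.05 roll -0.0 yaw 0.24
org [-4.5  0.1 65.5] longtip [-87.5  -0.2  52.3] shorttip [64.6  0.4 76.5] F [ 6.6 -0.8 -3.8] T [-0.14 -1.34 -0.12] t 10.05 w 0.0133
tcp [-1.34e+01  1.00e-01  1.10e+02] tilt 9.07 roll -0.0 yaw 0.24
org [-6.4  0.1 65.6] longtip [-89.3  -0.3  52.3] shorttip [62.8  0.4 76.6] F [ 7.5 -0.2 -3.6] T [-0.08 -1.51 -0.08] t 10.425 w 0.0134
tcp [-1.430e+01  1.000e-01  1.101e+02] tilt 9.09 roll -0.0 yaw 0.24
org [-7.2  0.1 65.6] longtip [-90.2  -0.3  52.4] shorttip [61.9  0.4 76.7] F [ 7.7 -0.8 -4.2] T [-0.11 -1.69 -0.14] t 10.675 w 0.0132
tcp [-15.2   0.  110.1] tilt 9.1 roll -0.0 yaw 0.24
org [-8.1  0.1 65.7] longtip [-91.1  -0.3  52.4] shorttip [61.   0.4 76.7] F [ 9.2 -0.5 -4.6] T [-0.13 -1.78 -0.17] t 10.925 w 0.0134
```

```bash
for i in 1 2 3; do python3 -m jog '{"dp":[[0,-0.0008,-0.00013],[0,0,0]],"angular":[[0,0,0],[0,0,0]],"claw":[0,0]}' >/dev/null; python3 st.py; done
```

```text
tcp [-1.600e+01  1.000e-01  1.101e+02] tilt 9.11 roll -0.0 yaw 0.24
org [-8.8  0.1 65.7] longtip [-91.8  -0.3  52.4] shorttip [60.3  0.4 76.8] F [ 8.7 -0.9 -4.3] T [-0.09 -1.97 -0.07] t 11.175 w 0.0131
tcp [-16.7   0.  110.2] tilt 9.12 roll -0.0 yaw 0.23
org [-9.6  0.1 65.7] longtip [-92.5  -0.3  52.4] shorttip [59.6  0.3 76.8] F [ 9.4 -0.  -4.5] T [-0.14 -2.   -0.11] t 11.425 w 0.0135
tcp [-17.3   0.  110.2] tilt 9.13 roll -0.0 yaw 0.24
org [-10.2   0.1  65.8] longtip [-93.1  -0.3  52.5] shorttip [58.9  0.3 76.9] F [10.8 -0.8 -3.1] T [-0.11 -2.15 -0.09] t 11.675 w 0.0131
```

```bash
for i in 1; do python3 -m jog '{"dp":[[0,-0.0008,-0.00013],[0,0,0],[0,0,0]],"angular":[[0,0,0],[0,0,0],[0,0,0]],"claw":[0,0,0]}' >/dev/null; python3 st.py; done
```

```text
tcp [-17.5   0.  110.5] tilt 9.2 roll 0.0 yaw 0.24
org [-10.3   0.1  66.1] longtip [-93.3  -0.3  52.6] shorttip [58.8  0.4 77.3] F [12.5  0.4 -4.8] T [-0.09 -2.8  -0.07] t 12.05 w 0.0129
```

```bash
python3 -m jog '{"dp":[[0,0.001,0.0018],[0,0.001,0.0018],[0,0.001,0.0018],[0,0,0]],"angular":[[0.0187,0,0],[0.0187,0,0],[0.0187,0,0],[0,0,0]],"claw":[0,0,0,0]}' >/dev/null; python3 st.py
```

```text
tcp [-14.    0.  105.4] tilt 5.93 roll 0.0 yaw 0.24
org [-9.3  0.1 60.7] longtip [-92.9  -0.3  52. ] shorttip [60.3  0.3 67.9] F [10.2 -0.2 -0.7] T [-0.06 -1.82 -0.11] t 12.55 w 0.0129
```

```bash
for i in 1 2; do python3 -m jog '{"dp":[[0,0.0006,0.0012],[0,0.0005,0.0012],[0,0,0]],"angular":[[0.013,0,0],[0.013,0,0],[0,0,0]],"claw":[0,0,0]}' >/dev/null; python3 st.py; done
```

```text
tcp [-12.7   0.  103.3] tilt 4.46 roll -0.0 yaw 0.23
org [-9.2  0.  58.4] longtip [-92.9  -0.3  51.9] shorttip [60.6  0.3 63.9] F [ 8.5 -1.2  1.1] T [-0.12 -1.73 -0.12] t 12.925 w 0.0132
tcp [-11.5   0.  100.9] tilt 2.97 roll -0.0 yaw 0.23
org [-9.1  0.1 56. ] longtip [-93.   -0.3  51.6] shorttip [60.8  0.3 59.6] F [9.8 0.1 1.8] T [-0.1  -1.8  -0.15] t 13.3 w 0.0135
```

```bash
for i in 1 2; do python3 -m jog '{"dp":[[0,0.0006,0.0013],[0,0.0006,0.0013],[0,0,0]],"angular":[[0.013,0,0],[0.013,0,0],[0,0,0]],"claw":[0,0,0]}' >/dev/null; python3 st.py; done
```

```text
tcp [-10.2   0.1  98.3] tilt 1.47 roll 0.0 yaw 0.23
org [-9.   0.1 53.3] longtip [-93.   -0.3  51.1] shorttip [61.   0.4 55.1] F [ 8.8 -0.2  1.3] T [-0.1  -1.77 -0.17] t 13.675 w 0.0133
tcp [-9.   0.1 95.6] tilt -0.03 roll 0.0 yaw 0.23
org [-9.   0.1 50.6] longtip [-93.   -0.3  50.6] shorttip [61.   0.4 50.5] F [ 9.9 -0.2  0.1] T [-0.11 -1.8  -0.13] t 14.05 w 0.0133
```

```bash
python3 -m jog '{"dp":[[0,0.001,0],[0,0.001,0],[0,0.001,0],[0,0.001,0],[0,0.001,0],[0,0,0]],"angular":[[0,0,0],[0,0,0],[0,0,0],[0,0,0],[0,0,0],[0,0,0]],"claw":[0,0,0,0,0,0]}' >/dev/null; python3 st.py; for i in 1 2 3; do python3 -m jog '{"dp":[[0,0.001,0],[0,0,0]],"angular":[[0,0,0],[0,0,0]],"claw":[0,0]}' >/dev/null; python3 st.py; done
```

```text
tcp [-4.6  0.1 95.4] tilt -0.08 roll -0.0 yaw 0.24
org [-4.7  0.1 50.4] longtip [-88.7  -0.2  50.6] shorttip [65.3  0.4 50.4] F [ 6.5 -0.3  0.1] T [-0.17 -1.41 -0.14] t 14.8 w 0.0135
tcp [-3.7  0.1 95.4] tilt -0.09 roll 0.0 yaw 0.24
org [-3.8  0.1 50.4] longtip [-87.8  -0.2  50.5] shorttip [66.2  0.4 50.3] F [ 7.  -1.  -0.8] T [-0.1  -1.32 -0.19] t 15.05 w 0.0132
tcp [-2.9  0.1 95.3] tilt -0.1 roll 0.0 yaw 0.24
org [-2.9  0.1 50.3] longtip [-86.9  -0.2  50.5] shorttip [67.1  0.4 50.2] F [ 6.  -1.3 -0.6] T [-0.13 -1.25 -0.14] t 15.3 w 0.0133
tcp [-2.   0.2 95.2] tilt -0.12 roll 0.0 yaw 0.24
org [-2.1  0.2 50.2] longtip [-86.1  -0.2  50.4] shorttip [67.9  0.5 50.1] F [ 6.9 -1.1 -1.6] T [-0.15 -1.14 -0.09] t 15.55 w 0.0131
```

```bash
for i in 1 2 3 4; do python3 -m jog '{"dp":[[0,0.0005,0],[0,0,0]],"angular":[[0,0,0],[0,0,0]],"claw":[0,0]}' >/dev/null; python3 st.py; done
```

```text
tcp [-1.5  0.2 95.3] tilt -0.12 roll -0.0 yaw 0.24
org [-1.6  0.2 50.3] longtip [-85.6  -0.2  50.4] shorttip [68.4  0.4 50.1] F [ 6.2 -0.1 -1.5] T [-0.16 -1.09 -0.07] t 15.8 w 0.0134
tcp [-1.2  0.2 95.3] tilt -0.14 roll -0.0 yaw 0.24
org [-1.3  0.1 50.3] longtip [-85.3  -0.2  50.5] shorttip [68.7  0.4 50.1] F [ 4.8 -1.1  1.1] T [-0.07 -1.07 -0.19] t 16.05 w 0.013
tcp [-1.2  0.2 95.2] tilt -0.19 roll -0.0 yaw 0.24
org [-1.3  0.2 50.2] longtip [-85.3  -0.2  50.4] shorttip [68.7  0.5 49.9] F [ 1.7 -0.6  5.3] T [-0.2  -0.5  -0.18] t 16.3 w 0.013
tcp [-1.2  0.1 95.2] tilt -0.24 roll -0.01 yaw 0.24
org [-1.3  0.1 50.2] longtip [-85.3  -0.2  50.5] shorttip [68.7  0.4 49.9] F [-2.4 -0.8  8.2] T [-0.2   0.05 -0.14] t 16.55 w 0.0133
```

```bash
python3 -m jog '{"dp":[[0,-0.0003,0],[0,0,0],[0,0,0],[0,0,0],[0,0,0],[0,0,0]],"angular":[[0,0,0],[0,0,0],[0,0,0],[0,0,0],[0,0,0],[0,0,0]],"claw":[0,0,0.02,0.03,0.04,0.04]}'; python3 st.py
```

```text
clock: 17.3
ee_pos: [0.5943, 0.188, 0.0948]
orientation: [-179.8, -0.0, 100.7]
force: [0.3, -0.3, -0.3]
gripper_width: 0.0399
grasp_force: 0.0
tcp [-1.1  0.2 94.8] tilt -0.22 roll 0.0 yaw 0.24
org [-1.2  0.2 49.8] longtip [-85.2  -0.1  50.1] shorttip [68.8  0.5 49.5] F [ 0.3 -0.4 -0.3] T [-0.05  0.02  0.04] t 17.3 w 0.0399
```

Released. Next I retreat straight up and back, then check the fit.

```bash
python3 -m jog '{"dp":[[0,0,-0.01],[0,0,-0.03],[0,0,-0.05],[0,0,-0.05],[0,0,-0.03],[-0.03,0,-0.01],[-0.05,0,0],[-0.03,0,0],[0,0,0],[0,0,0]],"angular":[[0,0,0],[0,0,0],[0,0,0],[0,0,0],[0,0,0],[0,0,0],[0,0,0],[0,0,0],[0,0,0],[0,0,0]],"claw":[0.04,0.04,0.04,0.04,0.04,0.04,0.04,0.04,0.04,0.04]}'
python3 - <<'E'
from st import *
c=ctrl.read_camera("wrist");cv2.imwrite("pics/wrist4.png",c["img"][:,:,::-1])
P=cloud(c,True);L=(P-O)@E.T*1000;x,y,z=L[...,0],L[...,1],L[...,2];im=c["img"].astype(int)
for x0 in(-70,-64,-57,-40,-20,20,40,57,60,64,70,80):
    m=(abs(x-x0)<2)&(abs(y)<48)&(z>20)&(z<80);print(x0,m.sum(),np.round(np.percentile(z[m],[10,50,90]),1),np.median(im[m].mean(1)))
m=(abs(x)<40)&(abs(y)<60)&(z>80)&(z<115);print("handle",m.sum(),rect(L[m]/1000),np.median(z[m]))
m=(abs(x)<56)&(abs(y)<50)&(z>57)&(z<67);Q=L[m];A=np.c_[Q[:,:2],np.ones(len(Q))];print("plane",np.linalg.lstsq(A,Q[:,2],rcond=None)[0])
E
```

```text
clock: 18.55
ee_pos: [0.6154, 0.0804, 0.2754]
orientation: [-179.8, -0.0, 100.7]
force: [-0.1, 0.3, 0.0]
gripper_width: 0.04
grasp_force: 0.0
-70 298 [53.4 54.6 55.6] 219.66666666666666
-64 200 [53.6 54.6 55.7] 211.83333333333331
-57 333 [61.6 62.6 63.6] 217.33333333333334
-40 303 [61.9 62.9 64. ] 122.66666666666667
-20 303 [61.6 62.5 63.5] 219.33333333333334
20 335 [61.8 62.9 64. ] 121.33333333333333
40 335 [61.2 62.4 63.4] 220.0
57 223 [61.2 62.3 63.3] 216.66666666666666
60 272 [53.4 54.5 64.3] 187.33333333333331
64 444 [54.1 65.1 66.2] 161.66666666666666
70 316 [64.3 65.2 66.3] 164.33333333333334
80 306 [64.4 65.3 66.3] 166.33333333333334
handle 939 (array([-1.6, -0.5]), array([13.9, 59.4]), 0.2) 104.2164483203335
plane [-2.49015750e-03 -2.82298254e-04  6.27238595e+01]
```

View pics/wrist4.png

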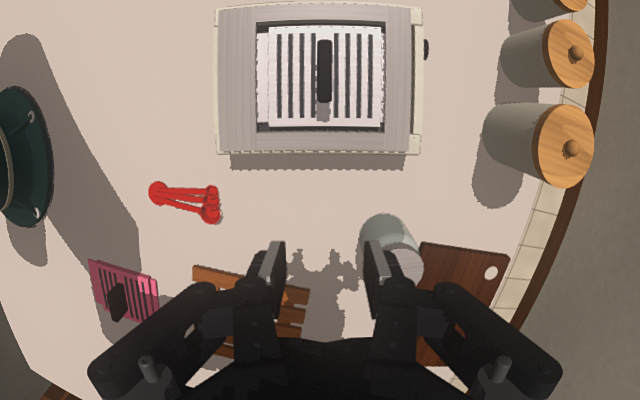

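The picture shows the filter flat in the opening, with its handle at (323,70), the ledge on the left at u≈257 and the rim on the right at u≈383. The body top is level at 62.5 mm, the lips are at 54.5 mm, and the other things are in place.

```bash
python3 -c "
from workcell import ctrl
print(ctrl.close_job())"
```

```text
the job is handed in; nothing more can be done
None
```

The filter is refitted in the extractor: it lies flat on its rails with both lips caught, is released and at rest, and the job was handed in at about 18.6 s with forces on the filter kept to about 12.5 N.

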